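# Drive the stuck insert out of a clamped fire-hose nozzle

### The arm

A 6-joint arm with a two-finger parallel gripper is mounted at the origin on the work surface. World frame = base frame: x ahead of the robot, y to its left, z up, the work surface at z = 0. Lengths are in mm, angles in degrees, forces in N, time in s.
With the tool pointing down it reaches from about 350 to 850 mm from the base axis. Payload 8.1 kg.
Tool frame: the origin (TCP) lies midway between the tips of the shut fingers; the grasp point (between the pads) lies 19 mm behind it; z points along the fingers, y is the line along which they close (so a half turn about z gives the same grasp; the last joint's range is limited). The gripper opens to 85 mm and grips with 20 to 120 N. Pads are 22 mm wide; open, the fingers measure 114 mm over their backs; the gripper's body (76 mm by 85 mm) begins 54 mm behind the grasp point. The pads swing forward as they close: fully open they stand 13 mm farther back than shut.
Start: joints at [-77.888, 7.471, 85.268, -0, 87.261, -4.893], TCP at [175.497, -573.765, 231.292] pointing down, gripper open.
Joint ranges: [-169.43, 169.43], [-51.17, 129.36], [1.28, 143.12], [-76.62, 256.62], [0, 156.53], [-152.29, 152.29]. Speed limits (degrees/s): [136.94, 136.94, 159.86, 180, 180, 180].

### API

Orientations are given as [roll, pitch, yaw] about the fixed x, y, z axes, in that order (R = Rz(yaw) Ry(pitch) Rx(roll)).
In Python, from bench import r gives the robot as it stands. The module is installed in compiled form; this text tells all that it offers.
- The arm moves only by the tool jog_arm, never from a script. Its argument "rows" is a list of rows, each a list of 2 entries, a list of its own where there are three numbers: the shift along the tool's x, y, z in mm, then the turn, a rotation vector about the tool's x, y, z in rad. A call has 1 to 10 rows; each row is the pose to reach, as a shift and turn from the pose commanded when the call began, along the tool's axes at that moment; what a row does not reach only later rows make up. A row lasts 1/10 s, in which the tool goes at most 50 mm and 8.59 degrees, less where a joint would pass 70% of its speed; a pose out of reach is approached as far as the arm can. A call with a gripper value outside its range is refused whole. "grip" is the finger opening in mm, from 0 to 85.4, set as the call begins (left out, the last holds). The fingers move at their own pace and stop on an object; "force" is the grip in N (left out, the last holds). Time passes only in rows, so rows that repeat a pose let the fingers close. It gives the time, the measured TCP pose, the force, the opening and the grip force at its end, in the units of the state.
- r.sense(): the state, without advancing time (a new reading comes with each control period).
- r.snapshot(name): name is "side" or "top"; returns (picture, depth): 400x640x3 uint8, blue, green, red; 400x640 float32, mm along the optical axis (not along the pixel's ray), 0 where there is no reading.
- r.camera_params(name): a dict with "fx", "fy", "cx", "cy" (pixels), "pose" (4x4, takes a point from camera to world coordinates). Camera axes: x right, y down, z forward; pixel columns grow to the right and rows downward; lengths in mm; the calibration is good to about 2 mm. A picture is of the moment at which its call begins. camera_params takes no time and is no camera call.
- r.hand_in(): hands the job in; it is judged then, once.
The state is a dict: "time": time; "joint_pos": joint angles; "qd": joint speeds; "joint_efforts": joint torques, N m; "tool_pos": TCP position; "tcp_rot": TCP orientation; "ft_force": force on the tool from outside, world axes, zero at the start; "wrist_torque": the same for the moment, N m; "finger_gap": finger opening in mm; "grip_force": force on a finger pad.
Only numpy, scipy, OpenCV 4.12 (cv2) and the standard library are available. Lean on these libraries where they do the work, as an engineer would, in place of code of your own. Each camera call takes 0.05 s, during which the arm holds its last target. There are 200 camera calls.

### The job

A brass insert is stuck in the bore of the hose nozzle clamped aslant in the bench stand. Take the drift from its wooden holder, find the hole in the nozzle's off-centre upper tip, put the drift in and press the insert out of the lower end with steady force, without ramming it, so that it drops fully clear into the catch tray. Then stand the drift back upright in its holder, let go of it, and leave everything else on the table where it is.

Things in the scene. Friction and masses are not known exactly. Their poses are not given: they have to be found in the camera images.
- drift: Hand drift, 186 mm long in all: an aluminium rod 16 mm in diameter and 130 mm long with a flat tip, a collar (32 mm diameter, 6 mm thick) above it, then a square black plastic handle 26 x 26 mm, 50 mm long. Origin at the centre of the flat tip; z points along the rod from tip to handle; x and y are square to the handle's flats. About 0.18 kg, balanced 120 mm from the tip. It starts upright in the holder.
- drift_handle (a point): Middle of the drift's square handle, 161 mm from the tip along its axis: the place to grip it.
- holder: Wooden block 80 x 80 mm, 60 mm high, fixed to the table, with a round upright hole 23 mm in diameter and 50 mm deep in the middle of its top. Origin at the centre of its underside; the hole's floor is 10 mm above the table.
- nozzle: Aluminium hose nozzle 140 mm long, clamped immovably, its bore leaning 35 degrees from vertical: narrow tip up and back (stand's -x), wide coupling end down and forward. Origin: on the axis of the main chamber, level with the rim of the upper mouth, 195 mm above the table; z points up the bore, which runs along -z; y is level. The mouth's hole lies off this axis: see mouth_plane.
- mouth_plane (a point): The nozzle's origin again: centre of the tip piece's flat rim, 43 mm across. The tip's hole is bored off-centre: its centre lies 6 mm from this point, in the rim's plane, in a direction that depends on how far the tip was screwed on (any angle; it stays put). No pose tells which: look or feel. Hole 22 mm in diameter, no bevel, 35 mm deep, parallel to nozzle z.
- stand: Fixed stand carrying the nozzle: base plate, two cheeks (157 mm high, 90 mm apart over their outsides) and, at +x under the nozzle's lower end, an open catch tray. Origin on the table, 50 mm ahead (+x) of the point below the nozzle's mouth. The nozzle leans in the stand's x-z plane. It spans x -145 to 185 mm, y -70 to 70 mm.
- tray (a point): Centre of the inner floor of the catch tray, 4 mm above the table. The tray's axes are those of the stand; inside it measures 172 mm along x, 132 mm along y; the rim is 40 mm above the table.
- insert_mid (a point): Middle of the brass insert, 74.5 mm down the bore from the mouth at the start (its upper face 42 mm down, hidden). Two spring grips, 82 to 98 mm below the mouth, hold it by friction: about 8 to 18 N along the bore keeps it sliding. Once its upper face is past 98 mm nothing holds it and it slides out into the tray.
- bore_exit (a point): Centre of the nozzle's open lower end, 140 mm down the bore from the mouth, 80 mm above the table. Below the tip piece the nozzle is a plain chamber 40 mm in diameter down to here; outside it is 60 mm thick, 80 mm at the coupling.
- mug: White mug, 80 mm in diameter, 95 mm high; origin under its centre. Bystander.
- coupling: Aluminium coupling ring standing on the table, 92 mm in diameter, 50 mm high; origin under its centre. Bystander.
- torch: Black hand torch lying along its x axis, 155 mm long, 54 mm high; origin on the table under its middle. Bystander.
- spanner: Steel spanner, 200 mm long, lying flat; origin under its middle. Bystander.
- bottle: Green bottle, 66 mm in diameter, 200 mm high; origin under its centre. Bystander.
- radio: Black hand radio standing upright, 60 x 36 mm, 140 mm high without its aerial; origin under its centre. Bystander.
- insert: The insert: a plain solid brass cylinder 36.5 mm in diameter, 65 mm long, about 0.22 kg, stuck in the nozzle's chamber. Origin at the centre of its lower end face; z along the cylinder, up the bore at the start.
There are look-alikes about, which are no part of the job. Of the things that look like the drift, the smaller one is meant. Several things have the shape of the holder; the one meant has the colours described above.

How it is judged:
By the outcome, as a careful person would: the job done as asked, in the order asked, and still so for the second after the job is handed in, with the robot touching nothing.
It also fails if it takes over 72 s, if anything falls off the work surface, if the arm or the gripper's body presses on something with over 40 N, if the wrist force passes 120 N, or if a joint passes its speed limit or range.

## Working session

There is one attempt and no reset: what is moved stays moved. The work goes in short steps, Python scripts to look and compute and a tool call to move; the robot and the scene stay as the last step left them, time stands still between calls to the robot, and variables do not carry over. Pictures are saved under pics/ and viewed, at most 10 in all, crops included, and the job is handed in when it is done.

Besides the shell and the picture viewer there is one more tool, called after "Call:" as name([rows], argument=value, ...), one row to a line, values as JSON. jog_arm: Moves the arm, as the interface text tells. Its arguments: {"type":"object","properties":{"rows":{"type":"array"},"grip":{"type":"number"},"force":{"type":"number"}},"required":["rows"]}

```bash
mkdir -p pics; cat > h.py <<'E'
import numpy as np,cv2
from bench import r
def snap(n,f=None):
    p,d=r.snapshot(n); np.savez('/tmp/%s.npz'%n,p=p,d=d)
    if f: cv2.imwrite('pics/'+f,p)
    return p,d
def load(n):
    z=np.load('/tmp/%s.npz'%n); return z['p'],z['d']
def world(n,d):
    c=r.camera_params(n); v,u=np.mgrid[:400,:640]
    P=np.stack([(u-c['cx'])/c['fx']*d,(v-c['cy'])/c['fy']*d,d],-1)
    T=np.array(c['pose']); return P@T[:3,:3].T+T[:3,3]
E
python3 - <<'E'
from h import *
for n in('side','top'):
    snap(n,n+'1.png'); c=r.camera_params(n); print(n,c['fx'],np.round(c['pose'],2).tolist())
print(r.sense())
E
```

```text
side 424.5985695929086 [[-0.9, -0.21, 0.38, 26.07], [-0.43, 0.45, -0.78, 1056.6], [-0.01, -0.87, -0.49, 783.26], [0.0, 0.0, 0.0, 1.0]]
top 444.9546953712836 [[-0.01, -0.99, 0.17, 309.95], [-1.0, 0.01, -0.01, -16.96], [0.0, -0.17, -0.99, 1508.7], [0.0, 0.0, 0.0, 1.0]]
{'time': 0.1, 'joint_pos': array([-7.78874162e+01,  7.51194481e+00,  8.53259953e+01, -1.09745525e-03,
        8.72606285e+01, -4.89509781e+00]), 'qd': array([-0.03438707, -0.14098114, -0.12869256,  0.05880869, -0.03684278,
       -0.04454768]), 'joint_efforts': array([ 3.92230422e-04, -5.70948672e+01, -5.01944697e+01, -1.68011020e-04,
        8.06262600e-03,  1.37843077e-05]), 'tool_pos': array([ 175.38619351, -573.2578054 ,  230.30886497]), 'tcp_rot': array([-1.79901697e+02, -7.31890825e-03,  1.70077287e+01]), 'ft_force': array([-0.71304867,  0.21662967, -0.72300639]), 'wrist_torque': array([ 0.0433219 , -0.04432099,  0.03088891]), 'grip_force': 0.0, 'finger_gap': 85.44664907134784}
```

View pics/side1.png

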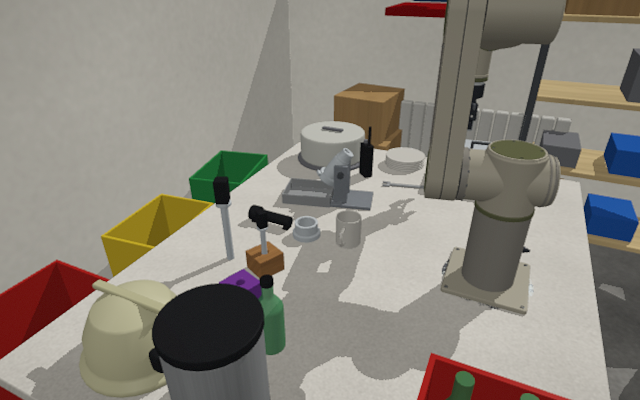

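View pics/top1.png

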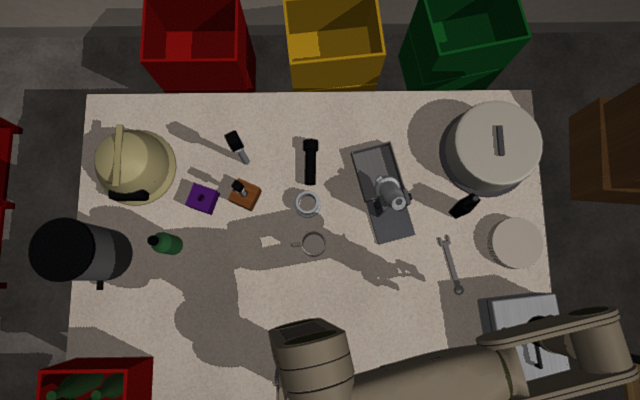

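```bash
python3 - <<'E'
from h import *
s,_=load('side');t,_=load('top')
a=cv2.resize(s[130:220,270:390],(400,300),interpolation=cv2.INTER_CUBIC)
b=cv2.resize(s[170:290,200:360],(400,300),interpolation=cv2.INTER_CUBIC)
c=cv2.resize(t[140:245,340:480],(400,300),interpolation=cv2.INTER_CUBIC)
e=cv2.resize(t[155:230,180:280],(400,300),interpolation=cv2.INTER_CUBIC)
cv2.imwrite('pics/c1.png',np.vstack([np.hstack([a,b]),np.hstack([c,e])]))
for n in('side','top'):
    p,d=load(n);W=world(n,d)
    for (u,v) in ([(265,262),(347,155),(337,200),(222,190),(264,240)] if n=='side' else [(239,187),(250,195),(397,202),(400,225),(375,165),(244,192)]): print(n,u,v,W[v,u].round(1))
E
```

```text
side 265 262 [568.9 257.7  57.3]
side 347 155 [ 527.  -245.2  193.9]
side 337 200 [ 551.2 -219.4   19.7]
side 222 190 [705.2 236.1 244.9]
side 264 240 [590.  222.5 103.8]
top 239 187 [586.8 213.9 196.8]
top 250 195 [587.8 200.9  61.8]
top 397 202 [ 537.8 -263.   178.3]
top 400 225 [ 486.2 -299.1   19.4]
top 375 165 [ 698.7 -223.9    6.8]
top 244 192 [593.5 216.9  85.7]
```

View pics/c1.png

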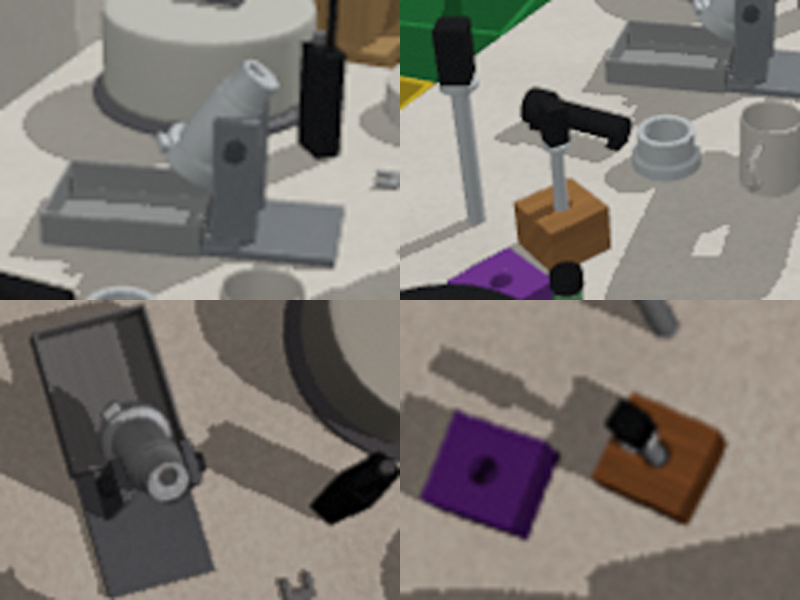

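```bash
python3 - <<'E'
from h import *
p,d=load('top');W=world('top',d)
def sel(x0,x1,y0,y1,z0,z1): return (W[...,0]>x0)&(W[...,0]<x1)&(W[...,1]>y0)&(W[...,1]<y1)&(W[...,2]>z0)&(W[...,2]<z1)
m=sel(540,640,160,270,188,203);print('handle',m.sum(),W[m].mean(0),cv2.minAreaRect(W[m][:,:2].astype(np.float32)))
m=sel(520,650,130,280,52,66);print('holder',cv2.minAreaRect(W[m][:,:2].astype(np.float32)))
print('ztable',np.median(W[300:330,180:220,2]) , np.median(W[250:270,180:230,2]))
m=sel(400,760,-340,-120,34,46)&(W[...,0]>580);print('tray rim',m.sum(),cv2.minAreaRect(W[m][:,:2].astype(np.float32)))
m=sel(440,780,-370,-120,6,46);n,l,st,c=cv2.connectedComponentsWithStats(m.astype(np.uint8));k=1+st[1:,4].argmax();m=l==k
print('stand',st[k],cv2.minAreaRect(W[m][:,:2].astype(np.float32)))
t=cv2.resize(p[185:220,375:420],None,fx=16,fy=16,interpolation=cv2.INTER_CUBIC)[:, :720]
s,_=load('side'); s=cv2.resize(s[143:167,332:364],None,fx=16,fy=16,interpolation=cv2.INTER_CUBIC)
t=cv2.resize(t,(400,311)); s=cv2.resize(s,(400,300))
cv2.imwrite('pics/c2.png',np.vstack([t,s]))
for n in('side','top'): print(n,{k:r.camera_params(n)[k] for k in('fx','fy','cx','cy')})
E
```

```text
handle 75 [594.69831473 223.1008521  196.69531117] ((595.3750610351562, 223.13877868652344), (24.746639251708984, 25.452251434326172), 58.26069641113281)
holder ((595.51171875, 222.64590454101562), (79.93782806396484, 80.23539733886719), 64.6138687133789)
ztable 1.764057171739978 1.9476173385313587
tray rim 180 ((676.1393432617188, -226.7487335205078), (173.07852172851562, 141.24586486816406), 13.714181900024414)
stand [ 350  141   65   99 2225] ((604.280517578125, -250.03494262695312), (348.6249084472656, 154.9346466064453), 14.531908988952637)
side {'fx': 424.5985695929086, 'fy': 424.5985695929086, 'cx': 314.1284369769265, 'cy': 203.82620173994613}
top {'fx': 444.9546953712836, 'fy': 444.9546953712836, 'cx': 318.7424787443303, 'cy': 203.76685661890986}
```

View pics/c2.png

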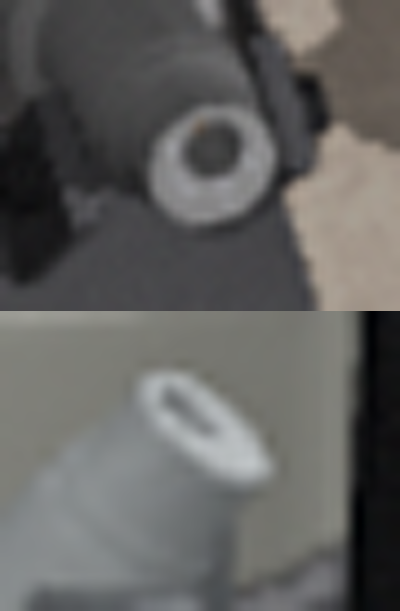

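```bash
python3 - <<'E'
from h import *
th=np.radians(14.2)
def ray(n,u,v):
    c=r.camera_params(n);T=np.array(c['pose']);return T[:3,3],T[:3,:3]@np.array([(u-c['cx'])/c['fx'],(v-c['cy'])/c['fy'],1])
ex=np.array([np.cos(th),np.sin(th),0]);ey=np.array([-np.sin(th),np.cos(th),0])
a=np.radians(35); nz=np.cos(a)*np.array([0,0,1])-np.sin(a)*ex; nx=np.cross(ey,nz)
for n,b,seed in(('top',(185,220,375,420),(398,206)),('side',(143,167,332,364),(347,158))):
    ps=np.mean([r.snapshot(n)[0].astype(float) for _ in range(6)],0)
    g=cv2.cvtColor(ps.astype(np.float32),cv2.COLOR_BGR2GRAY)
    v0,v1,u0,u1=b;k=16
    G=cv2.resize(g[v0:v1,u0:u1],None,fx=k,fy=k,interpolation=cv2.INTER_CUBIC)
    print(n); 
    for thr in((115,125,135) if n=='top' else (170,180,190)):
        m=(G>thr).astype(np.uint8)
        N,l,st,c=cv2.connectedComponentsWithStats(m,connectivity=4)
        k0=l[int((seed[1]-v0+.5)*k),int((seed[0]-u0+.5)*k)]
        if k0==0: print(thr,'seed dark',G[int((seed[1]-v0+.5)*k),int((seed[0]-u0+.5)*k)]);continue
        cs,h=cv2.findContours((l==k0).astype(np.uint8),cv2.RETR_CCOMP,cv2.CHAIN_APPROX_NONE)
        res=[]
        for q in sorted(cs,key=cv2.contourArea)[-2:]:
            e=cv2.fitEllipse(q);u=(e[0][0]+.5)/k-.5+u0;v=(e[0][1]+.5)/k-.5+v0;res.append((u,v,e[1][0]/k,e[1][1]/k))
        print(thr,np.round(res,2).tolist())
        if len(res)==2:
            o,dr=ray(n,*res[1][:2]);C=o+dr*(195-o[2])/dr[2]
            o,dr=ray(n,*res[0][:2]);H=o+dr*(nz@(C-o))/(nz@dr)
            print('  rim',C.round(1),'hole',H.round(1),'local',round((H-C)@nx,1),round((H-C)@ey,1))
E
```

```text
top
115 [[398.5, 201.29, 6.81, 7.77], [398.46, 202.99, 11.79, 14.17]]
  rim [ 531.8 -264.2  195. ] hole [ 536.5 -263.9  198.2] local 5.6 -0.9
125 [[398.47, 203.07, 10.84, 13.04]]
135 [[402.16, 205.45, 0.55, 1.34], [398.63, 202.68, 10.08, 11.73]]
  rim [ 532.8 -264.7  195. ] hole [ 525.4 -276.3  188. ] local -12.2 -9.4
side
170 seed dark 110.104904
180 seed dark 110.104904
190 seed dark 110.104904
```

```bash
python3 - <<'E'
from h import *
th=np.radians(14.2)
def ray(n,u,v):
    c=r.camera_params(n);T=np.array(c['pose']);return T[:3,3],T[:3,:3]@np.array([(u-c['cx'])/c['fx'],(v-c['cy'])/c['fy'],1])
ex=np.array([np.cos(th),np.sin(th),0]);ey=np.array([-np.sin(th),np.cos(th),0])
a=np.radians(35); nz=np.cos(a)*np.array([0,0,1])-np.sin(a)*ex; nx=np.cross(ey,nz)
ds=[];ps=[]
for _ in range(6):
    p,d=r.snapshot('side');ps.append(p.astype(float));ds.append(d)
g=cv2.cvtColor(np.mean(ps,0).astype(np.float32),cv2.COLOR_BGR2GRAY)
np.set_printoptions(linewidth=200)
print(g[145:162,341:357].astype(int))
# predicted projections
c=r.camera_params('side');T=np.linalg.inv(c['pose'])
def proj(P): q=T[:3,:3]@P+T[:3,3];return q[0]/q[2]*c['fx']+c['cx'],q[1]/q[2]*c['fy']+c['cy']
C=np.array([531.8,-264.2,195])
print('rim',proj(C),[np.round(proj(C+21.5*(np.cos(t)*nx+np.sin(t)*ey)),1).tolist() for t in np.arange(4)*np.pi/2],'hole',proj(C+5.6*nx-.9*ey))
W=world('top',load('top')[1])
L=np.stack([(W-C)@nx,(W-C)@ey,(W-C)@nz],-1)
m=(abs(L[...,2])<6)&(np.hypot(L[...,0],L[...,1])<25)&(np.hypot(L[...,0]-5.6,L[...,1]+.9)>13);print('n',m.sum(),L[m].mean(0),L[m].std(0), np.ptp(L[m],axis=0))
# stand yaw & position via tray/base edges at height
cand=(W[...,2]>8)&(W[...,2]<46)
S=np.stack([(W-C)@ex-50,(W-C)@ey,W[...,2]],-1)
m=cand&(abs(S[...,1])<100)&(S[...,0]>-170)&(S[...,0]<210)
n,l,st,cc=cv2.connectedComponentsWithStats(m.astype(np.uint8));k=1+st[1:,4].argmax();q=S[l==k]
print('stand x',np.percentile(q[:,0],[0,1,99,100]),'y',np.percentile(q[:,1],[0,1,99,100]))
hi=q[q[:,2]>30]
for s in(-1,1):
    e=hi[(hi[:,1]*s>60)&(hi[:,0]>30)];print(s,len(e),np.polyfit(e[:,0],e[:,1],1),e.mean(0))
e=hi[hi[:,0]>165];print('far',len(e),np.polyfit(e[:,1],e[:,0],1),e.mean(0))
E
```

```text
[[123 123 122 121 120 119 118 118 118 117 117 117 116 116 118 121]
 [123 122 121 120 118 119 118 117 118 117 117 117 117 117 118 120]
 [123 121 119 123 126 115 116 117 117 117 117 116 117 117 118 120]
 [122 120 145 170 166 170 146 114 115 116 116 116 117 117 118 120]
 [121 121 156 173 130 149 165 160 122 114 115 116 116 116 117 120]
 [123 124 147 161 123 115 150 175 166 133 113 115 115 116 118 120]
 [126 129 134 163 176 138 131 158 180 168 132 113 114 115 117 120]
 [131 132 133 148 169 168 152 132 162 185 167 132 113 115 117 120]
 [134 135 135 134 140 163 185 180 178 187 183 159 111 114 117 120]
 [138 139 137 134 128 131 157 178 187 186 188 179 131 113 117 120]
 [140 139 136 131 124 118 121 144 169 180 189 184 152 113 117 120]
 [138 135 132 127 123 122 117 117 126 138 150 143 127 114 117 120]
 [135 133 130 127 124 119 112 108 102 100 104 106 112 115 117 119]
 [135 131 128 125 120 115 110 106 102  99 104 112 114 114 117 120]
 [134 129 125 121 117 112 109 105  99  99 111 115 114 115 117 120]
 [134 131 125 119 114 111 107 102  94  95 114 115 114 114 117 120]
 [129 131 127 120 114 110 104  98  88  91 114 115 114 115 118 117]]
rim (np.float64(347.74097403734646), np.float64(152.6120801585929)) [[342.9, 149.1], [346.9, 154.9], [352.5, 156.2], [348.5, 150.3]] hole (np.float64(346.52303742199666), np.float64(151.5922858811944))
n 112 [0.77420017 2.84639279 0.58870233] [12.96217348 13.05313673  2.35743768] [46.20713443 45.32188422 11.10278606]
stand x [-146.316347   -143.03481184  183.90976884  194.45950156] y [-70.27396349 -68.12629693  71.25029562  72.23148687]
-1 83 [ 4.33505002e-03 -6.67906816e+01] [109.57767584 -66.31565691  38.47553723]
1 72 [-6.99735505e-03  6.99129720e+01] [109.84989238  69.14431333  40.25214281]
far 90 [9.89988527e-03 1.80834075e+02] [180.84503728   1.10728572  39.71612391]
```

```bash
cat >> h.py <<'E'
from scipy.spatial.transform import Rotation as Ro
import json
def T(p,R): M=np.eye(4);M[:3,:3]=R.as_matrix();M[:3,3]=p;return M
def getc(): return np.array(json.load(open('/tmp/cmd.json')))
def setc(M): json.dump(np.array(M).tolist(),open('/tmp/cmd.json','w'))
def applied(s,w): setc(getc()@T(s,Ro.from_rotvec(w)))
def rel(M):
    D=np.linalg.inv(getc())@M; return D[:3,3].round(1).tolist(),Ro.from_matrix(D[:3,:3]).as_rotvec().round(4).tolist()
def down(yaw): return Ro.from_euler('xyz',[180,0,yaw],degrees=True)
th=np.radians(14.2)
ex=np.array([np.cos(th),np.sin(th),0]);ey=np.array([-np.sin(th),np.cos(th),0])
a=np.radians(35); nz=np.cos(a)*np.array([0,0,1])-np.sin(a)*ex; nx=np.cross(ey,nz)
E
python3 - <<'E'
from h import *
setc(T([175.5,-573.8,231.3],down(17)))   # initial: j1-j6+90=17.0
print(rel(T([175.5,-573.8,340],down(17))),rel(T([385,-175,340],down(37))),rel(T([595.4,223,300],down(58))))
E
```

```text
([-0.0, 0.0, -108.7], [0.0, -0.0, -0.0]) ([316.9, -320.1, -108.7], [-0.0, 0.0, -0.3491]) ([634.5, -639.2, -68.7], [0.0, 0.0, -0.7156])
```

Call:
jog_arm([
  [[0, 0, -45], [0, 0, 0]],
  [[0, 0, -90], [0, 0, 0]],
  [[20, -20, -110], [0, 0, 0]],
  [[50, -50, -110], [0, 0, -0.05]],
  [[85, -85, -110], [0, 0, -0.1]],
  [[120, -120, -110], [0, 0, -0.15]],
  [[155, -155, -110], [0, 0, -0.2]],
  [[190, -190, -110], [0, 0, -0.25]],
  [[220, -220, -110], [0, 0, -0.3]],
  [[240, -240, -110], [0, 0, -0.3]],
])

```text
time: 2.0
tool_pos: [335.8, -271.7, 341.7]
tcp_rot: [179.9, -0.0, 34.4]
ft_force: [0.2, -0.2, -0.1]
finger_gap: 85.7
grip_force: 0.0
```

```bash
python3 - <<'E'
from h import *
applied([240,-240,-110],[0,0,-.3]);M=getc()
print(M[:3,3],r.sense()['joint_pos'].round(1),rel(T([595.4,223,260],down(58))),rel(T([595.4,223,152],down(58))))
E
```

```text
[ 334.8439323  -274.11764944  341.3       ] [-45.8 -20.1  99.4   0.  100.6   9.8] ([494.9, -264.8, 81.3], [-0.0, 0.0, -0.4156]) ([494.9, -264.8, 189.3], [-0.0, 0.0, -0.4156])
```

Call:
jog_arm([
  [[30, -15, 0], [0, 0, -0.05]],
  [[70, -35, 0], [0, 0, -0.1]],
  [[112, -60, 0], [0, 0, -0.15]],
  [[154, -82, 0], [0, 0, -0.2]],
  [[196, -105, 0], [0, 0, -0.25]],
  [[238, -127, 0], [0, 0, -0.3]],
  [[280, -150, 0], [0, 0, -0.35]],
  [[322, -172, 0], [0, 0, -0.4]],
  [[364, -195, 10], [0, 0, -0.4156]],
  [[406, -217, 20], [0, 0, -0.4156]],
], grip=60)

```text
time: 3.0
tool_pos: [549.5, 135.8, 321.6]
tcp_rot: [179.9, -0.1, 58.1]
ft_force: [0.7, -0.9, -0.1]
finger_gap: 60.1
grip_force: 0.0
```

Call:
jog_arm([
  [[40, -21, 10], [0, 0, 0]],
  [[70, -38, 25], [0, 0, 0]],
  [[85, -46, 45], [0, 0, 0]],
  [[88.9, -47.8, 61.3], [0, 0, 0]],
  [[88.9, -47.8, 61.3], [0, 0, 0]],
])

```text
time: 3.5
tool_pos: [553.7, 234.0, 256.5]
tcp_rot: [-179.8, 0.3, 58.1]
ft_force: [-0.2, 0.2, -0.1]
finger_gap: 60.3
grip_force: 0.0
```

```bash
python3 - <<'E'
from h import *
applied([406,-217,20],[0,0,-.4156]);applied([88.9,-47.8,61.3],[0,0,0]);M=getc()
s=r.sense();print(M[:3,3],s['tool_pos'],s['tcp_rot'],s['joint_pos'].round(1),rel(T([595.4,223,152],down(58))))
p,_=snap('top');q,_=snap('side')
a=cv2.resize(p[130:230,170:330],(640,400),interpolation=cv2.INTER_CUBIC)
cv2.imwrite('pics/g1.png',np.hstack([cv2.resize(p[130:230,190:290],(400,400),interpolation=3),cv2.resize(q[180:280,210:310],(400,400),interpolation=3)]))
E
```

```text
[555.31832355 234.24434969 260.        ] [553.69477184 234.00176863 256.47424678] [-179.80724779    0.25031093   58.06277412] [18.   7.4 82.7 -0.  90.2 50. ] ([11.7, 39.9, 108.0], [-0.0, 0.0, 0.0])
```

View pics/g1.png

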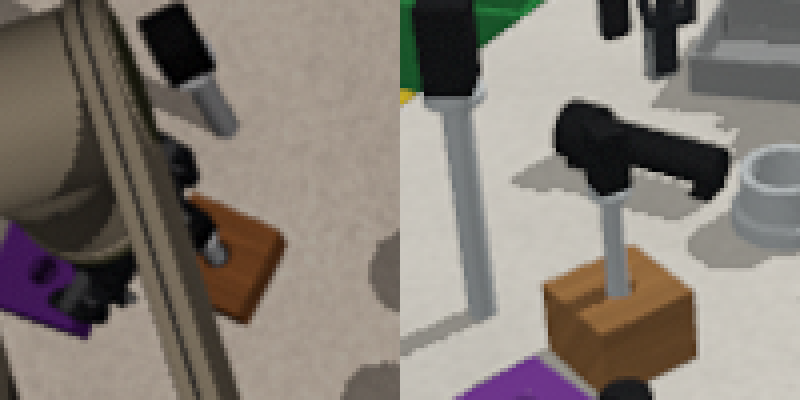

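Call:
jog_arm([
  [[5, 18, 0], [0, 0, 0]],
  [[10, 34, 0], [0, 0, 0]],
  [[11.7, 39.9, 0], [0, 0, 0]],
  [[11.7, 39.9, 0], [0, 0, 0]],
  [[11.7, 39.9, 0], [0, 0, 0]],
])

```text
time: 4.1
tool_pos: [595.2, 222.6, 260.7]
tcp_rot: [180.0, -0.0, 58.0]
ft_force: [-0.3, 0.3, -0.5]
finger_gap: 60.0
grip_force: 0.0
```

Call:
jog_arm([
  [[0, 0, 15], [0, 0, 0]],
  [[0, 0, 35], [0, 0, 0]],
  [[0, 0, 55], [0, 0, 0]],
  [[0, 0, 75], [0, 0, 0]],
  [[0, 0, 92], [0, 0, 0]],
  [[0, 0, 104], [0, 0, 0]],
  [[0, 0, 108], [0, 0, 0]],
  [[0, 0, 108], [0, 0, 0]],
])

```text
time: 4.9
tool_pos: [594.9, 223.1, 151.4]
tcp_rot: [-180.0, 0.0, 58.0]
ft_force: [-0.5, 0.3, 0.8]
finger_gap: 60.1
grip_force: 0.0
```

Call:
jog_arm([
  [[0, 0, 0], [0, 0, 0]],
  [[0, 0, 0], [0, 0, 0]],
  [[0, 0, 0], [0, 0, 0]],
  [[0, 0, 0], [0, 0, 0]],
  [[0, 0, 0], [0, 0, 0]],
  [[0, 0, 0], [0, 0, 0]],
  [[0, 0, 0], [0, 0, 0]],
  [[0, 0, 0], [0, 0, 0]],
], grip=10, force=80)

```text
time: 5.7
tool_pos: [596.1, 223.4, 153.5]
tcp_rot: [179.9, -0.1, 58.0]
ft_force: [-0.3, 1.1, 5.6]
finger_gap: 25.3
grip_force: 79.0
```

```bash
cat >> h.py <<'E'
C=np.array([531.6,-263.6,195]);H=C+5.9*nx-.9*ey
Rt=Ro.from_rotvec(-a*ey)*down(58)
def pre(depth,h=None): return T((H if h is None else h)+(143-depth)*nz,Rt)
E
python3 - <<'E'
from h import *
setc(T([595.4,223,152],down(58)))
print(rel(T([595.4,223,365],down(58))))
setc(T([595.4,223,365],down(58)))
M=pre(-40);print(M[:3,3],rel(M), rel(T([500,-100,390],Ro.from_rotvec(-a*ey*.6)*down(58))))
E
```

```text
([-0.0, 0.0, -213.0], [-0.0, 0.0, -0.0])
[ 434.74876852 -289.03549506  348.28892508] ([-519.4, 135.1, 16.7], [-0.4228, 0.4409, 0.0]) ([-324.5, 90.3, -25.0], [-0.2537, 0.2645, 0.0])
```

Call:
jog_arm([
  [[0, 0, -10], [0, 0, 0]],
  [[0, 0, -30], [0, 0, 0]],
  [[0, 0, -55], [0, 0, 0]],
  [[0, 0, -85], [0, 0, 0]],
  [[0, 0, -115], [0, 0, 0]],
  [[0, 0, -145], [0, 0, 0]],
  [[0, 0, -175], [0, 0, 0]],
  [[0, 0, -200], [0, 0, 0]],
  [[0, 0, -213], [0, 0, 0]],
  [[0, 0, -213], [0, 0, 0]],
])

```text
time: 6.7
tool_pos: [595.9, 223.2, 367.4]
tcp_rot: [179.9, -0.2, 58.0]
ft_force: [-0.9, 0.1, -1.7]
finger_gap: 25.1
grip_force: 78.6
```

Call:
jog_arm([
  [[-15, 4, -4], [-0.01, 0.01, 0]],
  [[-45, 12, -10], [-0.035, 0.035, 0]],
  [[-85, 22, -16], [-0.07, 0.07, 0]],
  [[-125, 32, -20], [-0.1, 0.105, 0]],
  [[-165, 43, -22], [-0.135, 0.14, 0]],
  [[-205, 53, -22], [-0.17, 0.175, 0]],
  [[-245, 64, -22], [-0.2, 0.21, 0]],
  [[-285, 74, -20], [-0.235, 0.245, 0]],
  [[-325, 85, -18], [-0.27, 0.28, 0]],
  [[-360, 94, -15], [-0.3, 0.31, 0]],
])

```text
time: 7.7
tool_pos: [482.9, -133.4, 377.7]
tcp_rot: [162.3, -17.5, 60.7]
ft_force: [0.2, -0.2, -2.6]
finger_gap: 25.5
grip_force: 79.0
```

```bash
python3 - <<'E'
from h import *
setc(T([595.4,223,365],down(58)));applied([-360,94,-15],[-.3,.31,0])
s=r.sense();print(getc()[:3,3],s['tool_pos'],s['joint_pos'].round(1),rel(pre(-40)))
E
```

```text
[ 484.34558591 -132.10972545  380.        ] [ 482.91520683 -133.4117448   377.73966539] [-34.8 -29.2 105.8  18.4  86.8  -1.1] ([-163.2, 37.4, -7.1], [-0.1229, 0.1308, 0.0006])
```

Call:
jog_arm([
  [[-30, 7, -2], [-0.02, 0.02, 0]],
  [[-62, 15, -4], [-0.045, 0.05, 0]],
  [[-94, 22, -6], [-0.07, 0.075, 0]],
  [[-124, 29, -7], [-0.095, 0.1, 0]],
  [[-148, 34, -7], [-0.11, 0.12, 0]],
  [[-160, 37, -7.1], [-0.12, 0.1308, 0]],
  [[-163.2, 37.4, -7.1], [-0.1229, 0.1308, 0.0006]],
  [[-163.2, 37.4, -7.1], [-0.1229, 0.1308, 0.0006]],
  [[-163.2, 37.4, -7.1], [-0.1229, 0.1308, 0.0006]],
  [[-163.2, 37.4, -7.1], [-0.1229, 0.1308, 0.0006]],
])

```text
time: 8.7
tool_pos: [435.2, -288.1, 348.6]
tcp_rot: [154.1, -24.4, 63.8]
ft_force: [0.1, -0.3, -2.3]
finger_gap: 25.1
grip_force: 79.0
```

```bash
python3 - <<'E'
from h import *
setc(pre(-40))
s=r.sense();M=getc();print(M[:3,3],s['tool_pos'],s['tcp_rot'],Ro.from_matrix(M[:3,:3]).as_euler('xyz',True),s['joint_pos'].round(1),s['ft_force'])
p,_=snap('top');q,_=snap('side')
A=cv2.resize(p[170:230,360:420],(400,400),interpolation=3);B=cv2.resize(q[120:170,320:370],(400,400),interpolation=3)
cv2.imwrite('pics/n1.png',np.hstack([A,B]))
for n in('top','side'):
    c=r.camera_params(n);Ti=np.linalg.inv(c['pose'])
    for nm,P in(('tip',H+40*nz),('hole',H),('rim',C),('collar',H+170*nz)):
        v=Ti[:3,:3]@P+Ti[:3,3];print(n,nm,(v[0]/v[2]*c['fx']+c['cx']).round(1),(v[1]/v[2]*c['fy']+c['cy']).round(1))
E
```

```text
[ 434.74876852 -289.03549506  348.28892508] [ 435.20618136 -288.10563878  348.59349994] [154.12132832 -24.43063845  63.78780306] [154.14313623 -24.45539192  63.69591976] [-62.8 -23.7 108.3  34.   87.1 -30.1] [ 0.05426123 -0.33325284 -2.31767626]
top tip 402.6 206.8
top hole 398.3 201.3
top rim 398.3 203.1
top collar 418.4 227.2
side tip 353.2 143.4
side hole 346.4 151.6
side rim 347.7 152.7
side collar 376.4 115.1
```

View pics/n1.png

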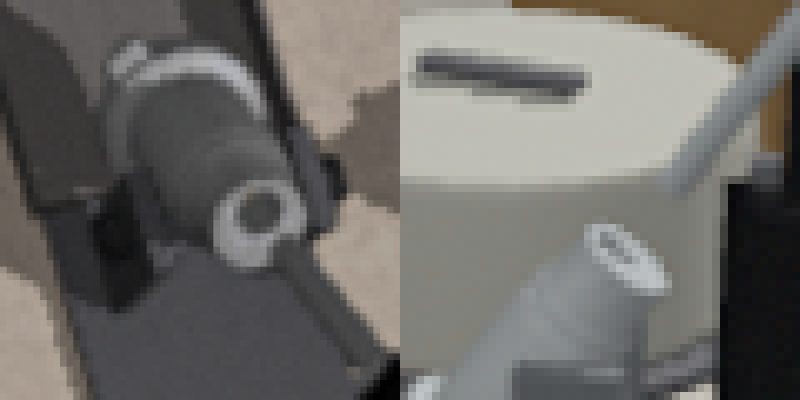

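```bash
cat > ax.py <<'E'
from h import *
def proj(n,P):
    c=r.camera_params(n);Ti=np.linalg.inv(c['pose']);v=Ti[:3,:3]@P+Ti[:3,3];return np.array([v[0]/v[2]*c['fx']+c['cx'],v[1]/v[2]*c['fy']+c['cy']])
def axis(h,ss):
    for n in('top','side'):
        p=np.mean([r.snapshot(n)[0].astype(np.float32) for _ in range(4)],0)
        D=np.abs(p-cv2.imread('pics/%s1.png'%n).astype(np.float32)).sum(2)
        out=[]
        for s in ss:
            q=proj(n,h+s*nz);t=proj(n,h+(s+5)*nz)-q;t/=np.linalg.norm(t);w=np.array([-t[1],t[0]])
            k=np.arange(-6,6.01,.1);xy=(q+k[:,None]*w).astype(np.float32)
            f=cv2.remap(D,xy[None,:,0],xy[None,:,1],cv2.INTER_LINEAR)[0]
            on=f>max(25,f.max()*.5);out.append((s,round(float(k[on].mean()),2),round(on.sum()*.1,1)))
        mm=np.linalg.norm(proj(n,h+w[0]*0)-proj(n,h+10*nx)),np.linalg.norm(proj(n,h)-proj(n,h+10*ey))
        px=[((proj(n,h+10*b)-proj(n,h))@w).round(2) for b in(nx,ey)]
        print(n,'perp px per 10mm nx,ey',px,'\n',out)
E
python3 -c "
from ax import *
axis(H,range(30,150,10))"
```

```text
top perp px per 10mm nx,ey [np.float64(-1.45), np.float64(3.05)] 
 [(30, 0.4, np.float64(4.3)), (40, 0.55, np.float64(4.4)), (50, -0.84, np.float64(3.1)), (60, 2.4, np.float64(1.1)), (70, -2.3, np.float64(1.5)), (80, -1.7, np.float64(1.9)), (90, -1.7, np.float64(2.1)), (100, -1.25, np.float64(2.8)), (110, -0.85, np.float64(3.2)), (120, -0.3, np.float64(4.5)), (130, -0.0, np.float64(5.5)), (140, 0.35, np.float64(5.6))]
side perp px per 10mm nx,ey [np.float64(-2.78), np.float64(0.39)] 
 [(30, nan, np.float64(0.0)), (40, nan, np.float64(0.0)), (50, 0.18, np.float64(2.4)), (60, -0.35, np.float64(4.0)), (70, -0.2, np.float64(3.9)), (80, 0.1, np.float64(3.9)), (90, 0.15, np.float64(4.2)), (100, -0.15, np.float64(4.4)), (110, -0.6, np.float64(3.9)), (120, -0.0, np.float64(5.1)), (130, -0.6, np.float64(3.7)), (140, -0.65, np.float64(3.8))]ax.py:13: RuntimeWarning: Mean of empty slice.
  on=f>max(25,f.max()*.5);out.append((s,round(float(k[on].mean()),2),round(on.sum()*.1,1)))
  ret = ret.dtype.type(ret / rcount)
```

Call:
jog_arm([
  [[0, 0, 8], [0, 0, 0]],
  [[0, 0, 18], [0, 0, 0]],
  [[0, 0, 26], [0, 0, 0]],
  [[0, 0, 31], [0, 0, 0]],
  [[0, 0, 33], [0, 0, 0]],
  [[0, 0, 34], [0, 0, 0]],
])

```text
time: 9.8
tool_pos: [453.8, -283.9, 320.1]
tcp_rot: [154.2, -24.5, 63.7]
ft_force: [0.5, 0.6, -1.5]
finger_gap: 25.1
grip_force: 79.0
```

Call:
jog_arm([
  [[0, 0, 1], [0, 0, 0]],
  [[0, 0, 2], [0, 0, 0]],
  [[0, 0, 3], [0, 0, 0]],
  [[0, 0, 4], [0, 0, 0]],
  [[0, 0, 4], [0, 0, 0]],
])

```text
time: 10.3
tool_pos: [455.9, -283.6, 317.1]
tcp_rot: [154.1, -24.5, 63.7]
ft_force: [0.1, 0.4, -2.2]
finger_gap: 25.0
grip_force: 79.0
```

Call:
jog_arm([
  [[0, 0, 1], [0, 0, 0]],
  [[0, 0, 2], [0, 0, 0]],
  [[0, 0, 3], [0, 0, 0]],
  [[0, 0, 4], [0, 0, 0]],
  [[0, 0, 4], [0, 0, 0]],
])

```text
time: 10.8
tool_pos: [458.1, -283.0, 313.7]
tcp_rot: [154.2, -24.5, 63.7]
ft_force: [-0.0, 0.4, -1.7]
finger_gap: 25.5
grip_force: 79.0
```

Call:
jog_arm([
  [[0, 0, 1], [0, 0, 0]],
  [[0, 0, 2], [0, 0, 0]],
  [[0, 0, 3], [0, 0, 0]],
  [[0, 0, 4], [0, 0, 0]],
  [[0, 0, 4], [0, 0, 0]],
])

```text
time: 11.3
tool_pos: [460.4, -282.4, 310.4]
tcp_rot: [154.2, -24.5, 63.7]
ft_force: [0.3, 0.3, -1.8]
finger_gap: 25.3
grip_force: 79.0
```

Call:
jog_arm([
  [[0, 0, 1], [0, 0, 0]],
  [[0, 0, 2], [0, 0, 0]],
  [[0, 0, 3], [0, 0, 0]],
  [[0, 0, 4], [0, 0, 0]],
  [[0, 0, 4], [0, 0, 0]],
])

```text
time: 11.8
tool_pos: [462.6, -281.8, 307.1]
tcp_rot: [154.2, -24.5, 63.7]
ft_force: [-0.1, 1.0, -1.9]
finger_gap: 25.0
grip_force: 79.0
```

```bash
python3 - <<'E'
from h import *
s=r.sense();print(s['ft_force'],s['wrist_torque'],pre(10)[:3,3],s['tool_pos'])
p,_=snap('top');q,_=snap('side')
A=cv2.resize(p[175:225,370:420],(400,400),interpolation=3);B=cv2.resize(q[130:170,330:370],(400,400),interpolation=3)
cv2.imwrite('pics/n2.png',np.hstack([A,B]))
E
```

```text
[-0.08013571  1.00167319 -1.94114541] [-0.17022278  0.45381888  0.00921075] [ 462.55131897 -282.00036825  307.33132286] [ 462.57828164 -281.80019372  307.10831342]
```

View pics/n2.png

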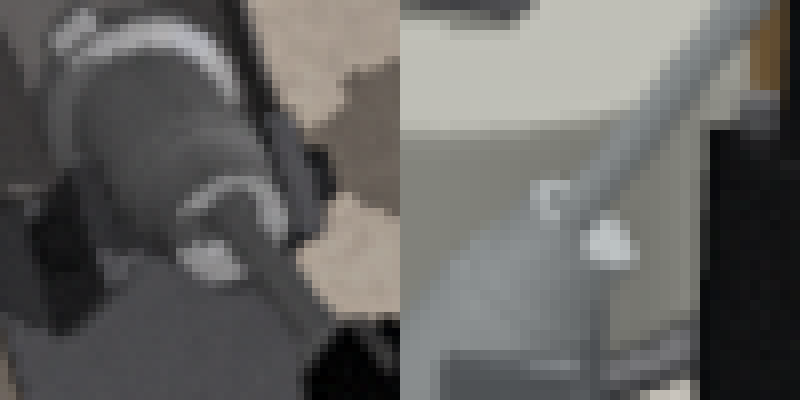

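```bash
python3 - <<'E'
from h import *
setc(pre(10));print(rel(pre(18,H+1*nx)),rel(pre(10,H+10*nx)),rel(pre(10,H+10*ey)))
E
```

```text
([0.7, 0.7, 8.0], [0.0, -0.0, 0.0]) ([7.2, 6.9, 0.0], [0.0, -0.0, 0.0]) ([6.9, -7.2, 0.0], [0.0, -0.0, 0.0])
```

Call:
jog_arm([
  [[0.7, 0.7, 1], [0, 0, 0]],
  [[0.7, 0.7, 3], [0, 0, 0]],
  [[0.7, 0.7, 5], [0, 0, 0]],
  [[0.7, 0.7, 7], [0, 0, 0]],
  [[0.7, 0.7, 9], [0, 0, 0]],
  [[0.7, 0.7, 10], [0, 0, 0]],
])

```text
time: 12.5
tool_pos: [469.0, -280.2, 299.3]
tcp_rot: [154.2, -24.5, 63.7]
ft_force: [0.1, 0.4, -1.6]
finger_gap: 25.1
grip_force: 79.0
```

Call:
jog_arm([
  [[0, 0, 2], [0, 0, 0]],
  [[0, 0, 4], [0, 0, 0]],
  [[0, 0, 6], [0, 0, 0]],
  [[0, 0, 8], [0, 0, 0]],
  [[0, 0, 9], [0, 0, 0]],
  [[0, 0, 10], [0, 0, 0]],
])

```text
time: 13.1
tool_pos: [474.5, -278.9, 291.4]
tcp_rot: [154.1, -24.5, 63.7]
ft_force: [-1.0, -0.5, -1.3]
finger_gap: 25.0
grip_force: 79.0
```

Call:
jog_arm([
  [[0, 0, 1], [0, 0, 0]],
  [[0, 0, 2], [0, 0, 0]],
  [[0, 0, 3], [0, 0, 0]],
  [[0, 0, 4], [0, 0, 0]],
  [[0, 0, 5], [0, 0, 0]],
  [[0, 0, 5], [0, 0, 0]],
])

```text
time: 13.7
tool_pos: [477.2, -278.2, 287.2]
tcp_rot: [154.2, -24.5, 63.7]
ft_force: [-0.1, -0.3, -1.7]
finger_gap: 25.5
grip_force: 79.0
```

Call:
jog_arm([
  [[0, 0, 1], [0, 0, 0]],
  [[0, 0, 2], [0, 0, 0]],
  [[0, 0, 3], [0, 0, 0]],
  [[0, 0, 4], [0, 0, 0]],
  [[0, 0, 5], [0, 0, 0]],
  [[0, 0, 6], [0, 0, 0]],
])

```text
time: 14.3
tool_pos: [480.7, -277.6, 282.9]
tcp_rot: [154.1, -24.4, 63.7]
ft_force: [-4.5, -0.9, 4.9]
finger_gap: 25.2
grip_force: 80.0
```

Call:
jog_arm([
  [[0, 0, 0.5], [0, 0, 0]],
  [[0, 0, 1], [0, 0, 0]],
  [[0, 0, 1.5], [0, 0, 0]],
  [[0, 0, 2], [0, 0, 0]],
  [[0, 0, 2.5], [0, 0, 0]],
  [[0, 0, 3], [0, 0, 0]],
])

```text
time: 14.9
tool_pos: [482.4, -277.5, 281.2]
tcp_rot: [154.0, -24.4, 63.7]
ft_force: [-4.8, -0.7, 4.6]
finger_gap: 25.2
grip_force: 80.1
```

Call:
jog_arm([
  [[0, 0, 0.5], [0, 0, 0]],
  [[0, 0, 1], [0, 0, 0]],
  [[0, 0, 1.5], [0, 0, 0]],
  [[0, 0, 2], [0, 0, 0]],
  [[0, 0, 2.5], [0, 0, 0]],
  [[0, 0, 3], [0, 0, 0]],
])

```text
time: 15.5
tool_pos: [484.1, -277.1, 278.7]
tcp_rot: [154.0, -24.4, 63.7]
ft_force: [-6.0, 0.4, 6.3]
finger_gap: 24.9
grip_force: 80.1
```

Call:
jog_arm([
  [[0, 0, 0.8], [0, 0, 0]],
  [[0, 0, 1.6], [0, 0, 0]],
  [[0, 0, 2.4], [0, 0, 0]],
  [[0, 0, 3.2], [0, 0, 0]],
  [[0, 0, 4], [0, 0, 0]],
  [[0, 0, 4.8], [0, 0, 0]],
  [[0, 0, 5.6], [0, 0, 0]],
  [[0, 0, 6.4], [0, 0, 0]],
  [[0, 0, 7.2], [0, 0, 0]],
  [[0, 0, 8], [0, 0, 0]],
])

```text
time: 16.5
tool_pos: [488.5, -275.9, 272.1]
tcp_rot: [154.1, -24.4, 63.7]
ft_force: [-5.3, -0.8, 5.5]
finger_gap: 25.2
grip_force: 80.2
```

Call:
jog_arm([
  [[0, 0, 1], [0, 0, 0]],
  [[0, 0, 2], [0, 0, 0]],
  [[0, 0, 3], [0, 0, 0]],
  [[0, 0, 4], [0, 0, 0]],
  [[0, 0, 5], [0, 0, 0]],
  [[0, 0, 6], [0, 0, 0]],
  [[0, 0, 7], [0, 0, 0]],
  [[0, 0, 8], [0, 0, 0]],
  [[0, 0, 9], [0, 0, 0]],
  [[0, 0, 10], [0, 0, 0]],
])

```text
time: 17.5
tool_pos: [494.0, -274.5, 263.9]
tcp_rot: [154.1, -24.4, 63.7]
ft_force: [-5.7, -1.4, 6.3]
finger_gap: 25.2
grip_force: 80.2
```

Call:
jog_arm([
  [[0, 0, 1], [0, 0, 0]],
  [[0, 0, 2], [0, 0, 0]],
  [[0, 0, 3], [0, 0, 0]],
  [[0, 0, 4], [0, 0, 0]],
  [[0, 0, 5], [0, 0, 0]],
  [[0, 0, 6], [0, 0, 0]],
  [[0, 0, 7], [0, 0, 0]],
  [[0, 0, 8], [0, 0, 0]],
  [[0, 0, 9], [0, 0, 0]],
  [[0, 0, 10], [0, 0, 0]],
])

```text
time: 18.5
tool_pos: [499.6, -273.1, 255.7]
tcp_rot: [154.1, -24.4, 63.7]
ft_force: [-5.6, -0.4, 6.2]
finger_gap: 25.5
grip_force: 80.2
```

Commanded depth is 75 mm and the force is a steady ~10 N. I'll carry on.

Call:
jog_arm([
  [[0, 0, 1], [0, 0, 0]],
  [[0, 0, 2], [0, 0, 0]],
  [[0, 0, 3], [0, 0, 0]],
  [[0, 0, 4], [0, 0, 0]],
  [[0, 0, 5], [0, 0, 0]],
  [[0, 0, 6], [0, 0, 0]],
  [[0, 0, 7], [0, 0, 0]],
  [[0, 0, 8], [0, 0, 0]],
  [[0, 0, 9], [0, 0, 0]],
  [[0, 0, 10], [0, 0, 0]],
])

```text
time: 19.5
tool_pos: [505.2, -271.7, 247.4]
tcp_rot: [154.1, -24.4, 63.7]
ft_force: [-5.2, -0.8, 5.5]
finger_gap: 25.2
grip_force: 80.2
```

Call:
jog_arm([
  [[0, 0, 1], [0, 0, 0]],
  [[0, 0, 2], [0, 0, 0]],
  [[0, 0, 3], [0, 0, 0]],
  [[0, 0, 4], [0, 0, 0]],
  [[0, 0, 5], [0, 0, 0]],
  [[0, 0, 6], [0, 0, 0]],
  [[0, 0, 7], [0, 0, 0]],
  [[0, 0, 8], [0, 0, 0]],
  [[0, 0, 9], [0, 0, 0]],
  [[0, 0, 10], [0, 0, 0]],
])

```text
time: 20.5
tool_pos: [510.8, -270.3, 239.3]
tcp_rot: [154.1, -24.4, 63.7]
ft_force: [-5.3, -0.8, 6.2]
finger_gap: 25.2
grip_force: 80.1
```

Call:
jog_arm([
  [[0, 0, 1], [0, 0, 0]],
  [[0, 0, 2], [0, 0, 0]],
  [[0, 0, 3], [0, 0, 0]],
  [[0, 0, 4], [0, 0, 0]],
  [[0, 0, 5], [0, 0, 0]],
  [[0, 0, 6], [0, 0, 0]],
  [[0, 0, 7], [0, 0, 0]],
  [[0, 0, 8], [0, 0, 0]],
  [[0, 0, 9], [0, 0, 0]],
  [[0, 0, 10], [0, 0, 0]],
])

```text
time: 21.5
tool_pos: [516.2, -268.3, 230.0]
tcp_rot: [154.1, -24.5, 63.7]
ft_force: [-0.7, 0.1, -2.6]
finger_gap: 25.0
grip_force: 79.2
```

```bash
python3 - <<'E'
from h import *
p,_=snap('top');q,_=snap('side');print(r.sense()['ft_force'])
A=cv2.resize(p[135:235,335:435],(400,400),interpolation=3);B=cv2.resize(q[125:225,270:370],(400,400),interpolation=3)
cv2.imwrite('pics/n3.png',np.hstack([A,B]))
setc(pre(105,H+nx));s=r.sense();print(getc()[:3,3],s['tool_pos'],s['joint_pos'].round(1))
E
```

```text
[ 0.41370251 -0.56152246 -2.05393299]
[ 516.17028797 -268.43268327  230.08545509] [ 516.17706464 -268.27653223  229.9050775 ] [-52.1 -14.5 113.4  34.2  69.3 -29.2]
```

View pics/n3.png

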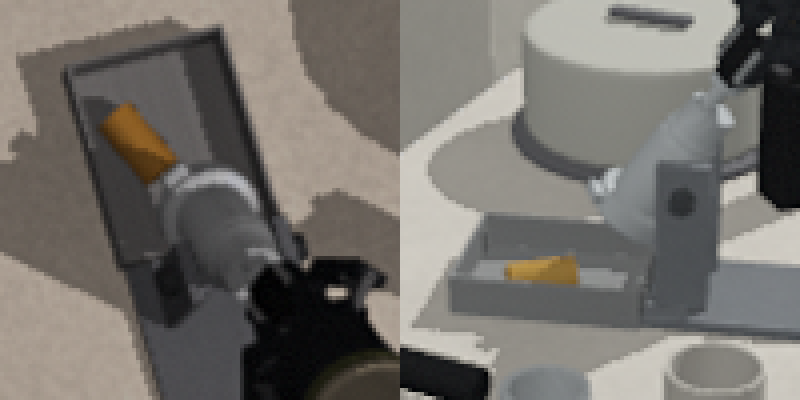

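Call:
jog_arm([
  [[0, 0, -6], [0, 0, 0]],
  [[0, 0, -18], [0, 0, 0]],
  [[0, 0, -33], [0, 0, 0]],
  [[0, 0, -50], [0, 0, 0]],
  [[0, 0, -68], [0, 0, 0]],
  [[0, 0, -86], [0, 0, 0]],
  [[0, 0, -104], [0, 0, 0]],
  [[0, 0, -122], [0, 0, 0]],
  [[0, 0, -140], [0, 0, 0]],
  [[0, 0, -150], [0, 0, 0]],
])

```text
time: 22.6
tool_pos: [432.0, -290.2, 355.6]
tcp_rot: [154.0, -24.3, 63.7]
ft_force: [0.7, 0.5, -1.7]
finger_gap: 25.3
grip_force: 79.1
```

```bash
python3 - <<'E'
from h import *
setc(pre(105,H+nx));applied([0,0,-150],[0,0,0]);s=r.sense();print(getc()[:3,3],s['tool_pos'])
G=T([595.4,223,370],down(58));print(rel(G))
E
```

```text
[ 432.76263662 -289.5380637   352.95826174] [ 432.02741024 -290.23955694  355.58459604]
([490.9, -162.4, 148.6], [0.4228, -0.4409, -0.0])
```

Call:
jog_arm([
  [[15, -5, 4], [0.01, -0.01, 0]],
  [[45, -15, 13], [0.035, -0.035, 0]],
  [[82, -27, 24], [0.07, -0.073, 0]],
  [[120, -40, 36], [0.1, -0.104, 0]],
  [[158, -52, 48], [0.135, -0.14, 0]],
  [[196, -65, 59], [0.17, -0.177, 0]],
  [[234, -77, 71], [0.2, -0.21, 0]],
  [[272, -90, 82], [0.235, -0.245, 0]],
  [[310, -103, 94], [0.27, -0.28, 0]],
  [[340, -113, 103], [0.3, -0.31, 0]],
])

```text
time: 23.6
tool_pos: [545.2, 68.5, 365.1]
tcp_rot: [173.0, -7.4, 58.6]
ft_force: [0.2, -0.7, -1.8]
finger_gap: 25.3
grip_force: 79.0
```

```bash
python3 - <<'E'
from h import *
applied([340,-113,103],[.3,-.31,0]);s=r.sense();print(getc()[:3,3],s['tool_pos'])
G=T([595.4,223,370],down(58));print(rel(G))
E
```

```text
[545.06753416  65.75458458 364.47972271] [545.19083974  68.46222882 365.08508201]
([159.7, -40.9, 10.4], [0.1229, -0.1308, 0.0006])
```

Call:
jog_arm([
  [[30, -7, 2], [0.02, -0.02, 0]],
  [[62, -15, 4], [0.045, -0.05, 0]],
  [[94, -24, 6], [0.07, -0.075, 0]],
  [[124, -32, 8], [0.095, -0.1, 0]],
  [[148, -38, 9.5], [0.11, -0.12, 0]],
  [[157, -40, 10.2], [0.12, -0.1308, 0]],
  [[159.7, -40.9, 10.4], [0.1229, -0.1308, 0.0006]],
  [[159.7, -40.9, 10.4], [0.1229, -0.1308, 0.0006]],
  [[159.7, -40.9, 10.4], [0.1229, -0.1308, 0.0006]],
])

```text
time: 24.5
tool_pos: [595.2, 222.3, 370.3]
tcp_rot: [180.0, -0.0, 58.0]
ft_force: [0.1, -0.6, -2.0]
finger_gap: 25.4
grip_force: 79.0
```

Call:
jog_arm([
  [[0, 0, 15], [0, 0, 0]],
  [[0, 0, 40], [0, 0, 0]],
  [[0, 0, 70], [0, 0, 0]],
  [[0, 0, 100], [0, 0, 0]],
  [[0, 0, 125], [0, 0, 0]],
  [[0, 0, 140], [0, 0, 0]],
  [[0, 0, 148], [0, 0, 0]],
  [[0, 0, 150], [0, 0, 0]],
  [[0, 0, 150], [0, 0, 0]],
])

```text
time: 25.4
tool_pos: [595.8, 223.1, 221.2]
tcp_rot: [179.9, -0.1, 58.0]
ft_force: [-0.1, -0.3, -1.6]
finger_gap: 25.1
grip_force: 79.1
```

```bash
python3 - <<'E'
from h import *
setc(T([595.4,223,220],down(58)));s=r.sense();print(s['tool_pos'],s['tcp_rot'],s['ft_force'])
p,_=snap('top');q,_=snap('side')
A=cv2.resize(p[150:230,210:290],(400,400),interpolation=3);B=cv2.resize(q[210:290,225:305],(400,400),interpolation=3)
cv2.imwrite('pics/h1.png',np.hstack([A,B]))
E
```

```text
[595.81734722 223.06711239 221.23472572] [ 1.79936059e+02 -7.28293031e-02  5.79937599e+01] [-0.10647523 -0.2618985  -1.59601761]
```

View pics/h1.png

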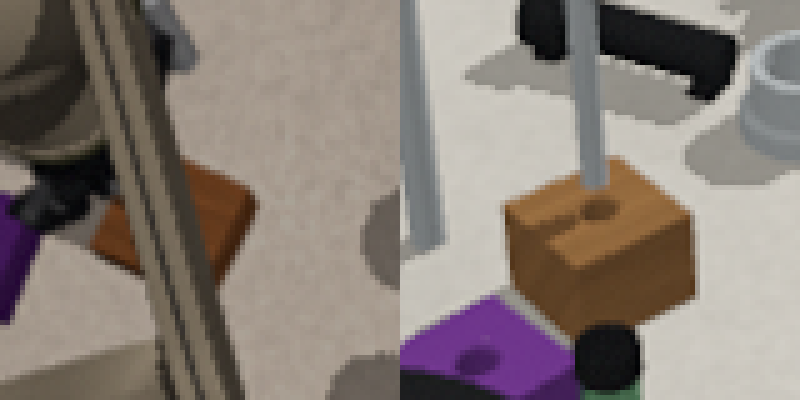

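Call:
jog_arm([
  [[0, 0, 4], [0, 0, 0]],
  [[0, 0, 9], [0, 0, 0]],
  [[0, 0, 13], [0, 0, 0]],
  [[0, 0, 16], [0, 0, 0]],
  [[0, 0, 19], [0, 0, 0]],
  [[0, 0, 22], [0, 0, 0]],
  [[0, 0, 24], [0, 0, 0]],
  [[0, 0, 24], [0, 0, 0]],
])

```text
time: 26.3
tool_pos: [595.1, 223.0, 195.5]
tcp_rot: [-180.0, 0.0, 58.0]
ft_force: [-0.1, -0.0, -1.5]
finger_gap: 25.2
grip_force: 79.1
```

Call:
jog_arm([
  [[0, 0, 4], [0, 0, 0]],
  [[0, 0, 9], [0, 0, 0]],
  [[0, 0, 14], [0, 0, 0]],
  [[0, 0, 19], [0, 0, 0]],
  [[0, 0, 24], [0, 0, 0]],
  [[0, 0, 29], [0, 0, 0]],
  [[0, 0, 33], [0, 0, 0]],
  [[0, 0, 35], [0, 0, 0]],
  [[0, 0, 36], [0, 0, 0]],
  [[0, 0, 36], [0, 0, 0]],
])

```text
time: 27.3
tool_pos: [595.3, 223.1, 160.0]
tcp_rot: [-180.0, 0.0, 58.0]
ft_force: [0.1, 0.4, -2.0]
finger_gap: 25.0
grip_force: 79.1
```

Call:
jog_arm([
  [[0, 0, 1], [0, 0, 0]],
  [[0, 0, 2], [0, 0, 0]],
  [[0, 0, 3], [0, 0, 0]],
  [[0, 0, 4], [0, 0, 0]],
  [[0, 0, 5], [0, 0, 0]],
  [[0, 0, 5.5], [0, 0, 0]],
  [[0, 0, 6], [0, 0, 0]],
  [[0, 0, 6], [0, 0, 0]],
])

```text
time: 28.1
tool_pos: [595.3, 223.1, 153.9]
tcp_rot: [-180.0, 0.0, 58.0]
ft_force: [0.1, 0.0, -2.5]
finger_gap: 25.3
grip_force: 79.1
```

Call:
jog_arm([
  [[0, 0, 0.5], [0, 0, 0]],
  [[0, 0, 1], [0, 0, 0]],
  [[0, 0, 1.5], [0, 0, 0]],
  [[0, 0, 1.5], [0, 0, 0]],
  [[0, 0, 1.5], [0, 0, 0]],
])

```text
time: 28.6
tool_pos: [595.6, 223.3, 153.5]
tcp_rot: [180.0, -0.0, 58.0]
ft_force: [-1.7, 0.4, 5.5]
finger_gap: 25.1
grip_force: 79.8
```

Floor contact at the same height as when I picked it up. I'll release and rise.

Call:
jog_arm([
  [[0, 0, 0], [0, 0, 0]],
  [[0, 0, 0], [0, 0, 0]],
  [[0, 0, 0], [0, 0, 0]],
  [[0, 0, 0], [0, 0, 0]],
  [[0, 0, 0], [0, 0, 0]],
  [[0, 0, 0], [0, 0, 0]],
], grip=60)

```text
time: 29.2
tool_pos: [595.3, 223.0, 152.4]
tcp_rot: [-180.0, 0.0, 58.0]
ft_force: [-0.3, 0.1, 0.3]
finger_gap: 59.8
grip_force: 0.0
```

Call:
jog_arm([
  [[0, 0, -5], [0, 0, 0]],
  [[0, 0, -20], [0, 0, 0]],
  [[0, 0, -40], [0, 0, 0]],
  [[0, 0, -65], [0, 0, 0]],
  [[0, 0, -95], [0, 0, 0]],
  [[0, 0, -125], [0, 0, 0]],
  [[0, 0, -150], [0, 0, 0]],
  [[0, 0, -160], [0, 0, 0]],
  [[0, 0, -160], [0, 0, 0]],
  [[0, 0, -160], [0, 0, 0]],
])

```text
time: 30.2
tool_pos: [595.0, 223.0, 311.5]
tcp_rot: [-180.0, 0.0, 58.0]
ft_force: [0.3, -0.2, -0.9]
finger_gap: 60.2
grip_force: 0.0
```

```bash
python3 - <<'E'
from h import *
p,_=snap('top');q,_=snap('side');s=r.sense();print(s['tool_pos'],s['ft_force'],s['finger_gap'])
A=p[100:300,140:540];B=q[100:300,170:570]
cv2.imwrite('pics/f1.png',np.vstack([cv2.resize(A,(600,300)),cv2.resize(B,(600,300))]))
E
```

```text
[594.5725305  222.87522951 310.30893786] [-0.79113258  0.25142332 -0.16103045] 59.779934072895415
```

View pics/f1.png

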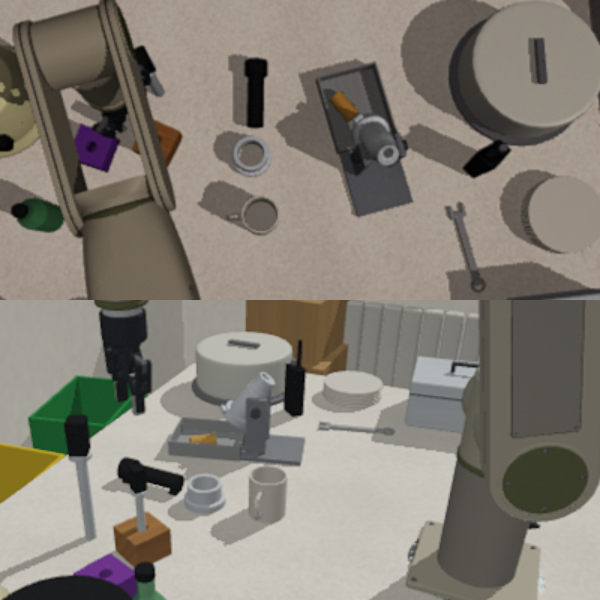

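The drift is upright in the wooden holder (about (140,500) in the lower half), the insert lies in the tray (about (205,440) there) and the bystanders are where they were. I'm handing in.

```bash
python3 -c "
from bench import r
print(r.hand_in())"
```

```text
the job is handed in; nothing more can be done
None
```

The insert was pressed out at a steady 8–10 N and lies in the catch tray, the drift is upright in its wooden holder and released, the bystanders look unmoved in the final pictures, and I handed the job in at about 30 s of the 72 s; no verdict came back.

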